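Slide a specimen plate out over the lip of its slideway and lay it on the specimen rest

TASK

The flat aluminium specimen plate lies sunk between the low fences of the slideway (the long grey block), where fingers cannot get round it. Push it along to the open end until roughly a third of it sticks out over the lip, still lying flat, then grip it by the overhanging part, lift it off, and lower it lengthwise and centred onto the narrow white bar of the specimen rest, letting go only once it is lying on the bar. Do not let the plate fall onto the table, and leave the bottle, the resin mount, the cardboard box and the dish where they stand.

Things in the scene. Friction and masses are not known exactly. Their poses are not given: they have to be found in the camera images.
- plate: Flat aluminium specimen plate: 56 mm wide (its x), 120 mm long (its y), 5 mm thick, 70 to 140 g, three dark discs with bright centres flush in its top. Origin at the centre of its underside, z up; both ends alike. Starts flat on the slideway's deck, lengthwise in the channel, its centre at slideway y = -40 to 0 mm, so it overhangs nowhere.
- slideway: Fixed grey block 90 mm wide (x), 260 mm long (y), foot 110 mm wide. Origin at the centre of its underside, on the table, z up. Flat deck 60 mm above the table; channel 62 mm wide along y between two steel fences 14 mm wide, 5 mm high (level with the plate's top). Open at the -y end (lip, y = -130 mm), free air below; at the +y end a 5 mm high end stop fills y = +120 to +130 mm.
- lip (a point): Middle of the deck's edge at the slideway's open end: slideway frame (0, -130, 60) mm. Its axes are those of the slideway; the overhang points along -y. The plate tips off once its centre passes the lip.
- rest: Fixed specimen rest: dark foot 100 mm (x) by 150 mm (y), 10 mm high, carrying a narrow white bar 34 mm wide (x), 120 mm long (y), its flat top 50 mm above the table. Origin at the centre of the underside, on the table, z up. The plate is wider than the bar, so fingers holding its long sides pass either side of the bar. The plate may lie either way round.
- suspension: Bystander: white plastic bottle, 56 mm diameter, 100 mm high. Origin at the centre of its underside.
- mount: Bystander: black cylindrical resin mount, 32 mm diameter, 22 mm high. Origin at the centre of its underside.
- tissue_box: Bystander: cardboard box 80 x 130 x 50 mm (x, y, z). Origin at the centre of its underside.
- dish: Bystander: white dish, 90 mm diameter, 25 mm high. Origin at the centre of its underside.
Mind the look-alikes: they are no part of the job. There is more than one size of the plate; the one meant has the size given above. What is shaped like the rest but blue is not meant.

How it is judged:
By the outcome, as a careful person would: the job done as asked, in the order asked, and still so for the second after the job is handed in, with the robot touching nothing.
It also fails if it takes over 56 s, if anything falls off the work surface, if the arm or the gripper's body presses on something with over 40 N, if the wrist force passes 120 N, or if a joint passes its speed limit or range.

ROBOT

A 6-joint arm with a two-finger parallel gripper is mounted at the origin on the work surface. World frame = base frame: x ahead of the robot, y to its left, z up, the work surface at z = 0. Lengths are in m, angles in rad, forces in N, time in s.
With the tool pointing down it reaches from about 0.25 to 0.8 m from the base axis. Payload 8.5 kg.
Tool frame: the origin (TCP) lies at the very end of the fingers, on their centre line; the grasp point (between the pads) lies 19 mm behind it (arm.grip_point_offset is the z of the grasp point in the tool frame, in m); z points along the fingers, y is the line along which they close (so a half turn about z gives the same grasp; the last joint's range is limited). The gripper opens to 85 mm and grips with 20 to 120 N. Pads are 22 mm wide; open, the fingers measure 114 mm over their backs; the gripper's body (76 mm by 85 mm) begins 54 mm behind the grasp point. The pads swing forward as they close: fully open they stand 13 mm farther back than shut.
Start: joints at [-1.176, 0.238, -0.013, 1.319, 0, 1.571], TCP at [0.202, -0.485, 0.231] pointing down, gripper open.
Joint ranges: [-2.66, 2.66], [-1.03, 1.9], [-1.14, 1.46], [-1.82, 2.27], [-1.45, 1.34], [-3.14, 3.14]. Speed limits (rad/s): [2.22, 2.22, 2.79, 3.14, 3.14, 3.14].

INTERFACE

Orientations are given as a unit quaternion [w, x, y, z].
In Python, from plant import arm gives the robot as it stands.
- The arm moves only by the tool arm_command, never from a script. Its argument "commands" is text: rows parted by semicolons, each of 5 numbers parted by spaces: the shift along the world's x, y, z in m, then the turn about the world's z in rad, then the closure, from -1 (fully open) to 1 (shut). A call has exactly 10 rows; each row is the pose to reach, as a shift and turn from the pose commanded when the call began; what a row does not reach only later rows make up. A row lasts 1/10 s, in which the tool goes at most 50 mm and 8.59 degrees, less where a joint would pass 70% of its speed; a pose out of reach is approached as far as the arm can. A call with a gripper value outside its range is refused whole. The fingers move at their own pace and stop on an object; "squeeze" is the grip in N (left out, the last holds). Time passes only in rows, so rows that repeat a pose let the fingers close, or fill a call up. It gives the time, the measured TCP pose, the force, the opening and the grip force at its end, in the units of the state.
- arm.sense(): the state, without advancing time (a new reading comes with each control period).
- arm.get_image(name): name is "side" or "top"; returns the picture (400x640x3 uint8, red, green, blue); there is no depth.
- arm.camera_model(name): a dict with "K" (3x3 intrinsics, pixels), "camera_from_world" (4x4, takes a point from world to camera coordinates). Camera axes: x right, y up, looking along -z (the intrinsics and any distortion apply to the point x, -y, -z); pixel columns grow to the right and rows downward; lengths in m; the calibration is good to about 2 mm. A picture is of the moment at which its call begins. camera_model takes no time and is no camera call.
- arm.finish_job(): hands the job in; it is judged then, once.
The state is a dict: "time_s": time; "joints": joint angles; "joint_vel": joint speeds; "joint_torque": joint torques, N m; "ee_pos": TCP position; "tool_rot": TCP orientation; "force": force on the tool from outside, world axes, zero at the start; "ft_torque": the same for the moment, N m; "opening": opening from 0.0 (shut) to 1.0 (fully open); "finger_force": force on a finger pad.
Only numpy, scipy, OpenCV 4.12 (cv2) and the standard library are available. Lean on these libraries where they do the work, as an engineer would, in place of code of your own. Each camera call takes 0.05 s, during which the arm holds its last target. There are 200 camera calls.

## Working session

There is one attempt and no reset: what is moved stays moved. The work goes in short steps, Python scripts to look and compute and a tool call to move; the robot and the scene stay as the last step left them, time stands still between calls to the robot, and variables do not carry over. Pictures are saved under pics/ and viewed, at most 13 in all, crops included, and the job is handed in when it is done.

Besides the shell and the picture viewer there is one more tool, called after "Call:" in YAML: its name, and indented under it one key for each argument. arm_command: Moves the arm, as the interface text tells. Its arguments: {"type":"object","properties":{"commands":{"type":"string"},"squeeze":{"type":"number"}},"required":["commands"]}

```bash
mkdir -p pics
cat > h.py <<'E'
import numpy as np, cv2
from plant import arm
def cam(n):
    m=arm.camera_model(n); return np.array(m["K"]),np.array(m["camera_from_world"]),m
def ray(n,px,z):
    K,T,m=cam(n); R=T[:3,:3]; c=-R.T@T[:3,3]
    out=[]
    for u,v in np.atleast_2d(px):
        d=np.linalg.inv(K)@[u,v,1]; d=R.T@[d[0],-d[1],-d[2]]
        out.append(c+d*(z-c[2])/d[2])
    return np.array(out)
def proj(n,P):
    K,T,m=cam(n); o=[]
    for p in np.atleast_2d(P):
        q=T[:3,:3]@p+T[:3,3]; q=K@[q[0],-q[1],-q[2]]; o.append(q[:2]/q[2])
    return np.array(o)
E
python3 - <<'E'
from h import *
for n in("top","side"):
    im=arm.get_image(n); cv2.imwrite(f"pics/{n}0.png",im[:,:,::-1]); K,T,m=cam(n); print(n,m.keys(),K.round(1).tolist(),(-T[:3,:3].T@T[:3,3]).round(3),T[:3,:3].round(2).tolist())
print(arm.sense())
E
```

```text
top dict_keys(['K', 'camera_from_world']) [[441.9, 0.0, 320.8], [0.0, 441.9, 192.1], [0.0, 0.0, 1.0]] [ 0.412 -0.07   1.139] [[-0.02, -1.0, 0.0], [0.99, -0.02, 0.14], [-0.14, 0.01, 0.99]]
side dict_keys(['K', 'camera_from_world']) [[489.5, 0.0, 315.3], [0.0, 489.5, 198.5], [0.0, 0.0, 1.0]] [0.477 0.822 0.61 ] [[-1.0, -0.07, -0.02], [0.02, -0.49, 0.87], [-0.07, 0.87, 0.49]]
{'time_s': 0.1, 'joints': array([-1.17600909e+00,  2.38712351e-01, -1.41406045e-02,  1.31919813e+00,
        9.27311689e-06,  1.57077321e+00]), 'joint_vel': array([-0.00111038, -0.00224793,  0.00249824, -0.00252985,  0.00069604,
       -0.00265322]), 'joint_torque': array([-1.36783588e-04, -5.39718246e+01,  3.47000563e+01,  1.33919518e-02,
       -4.35084246e-05,  2.32058085e-06]), 'ee_pos': array([ 0.20178599, -0.48428428,  0.23075776]), 'tool_rot': array([-6.16108554e-04,  9.80578597e-01,  1.96125523e-01, -1.18484694e-04]), 'force': array([-0.38032145, -0.17786178, -0.55335174]), 'ft_torque': array([-0.00064634,  0.05934356, -0.01082367]), 'finger_force': 0.0, 'opening': 1.004052378016285}
```

View pics/top0.png

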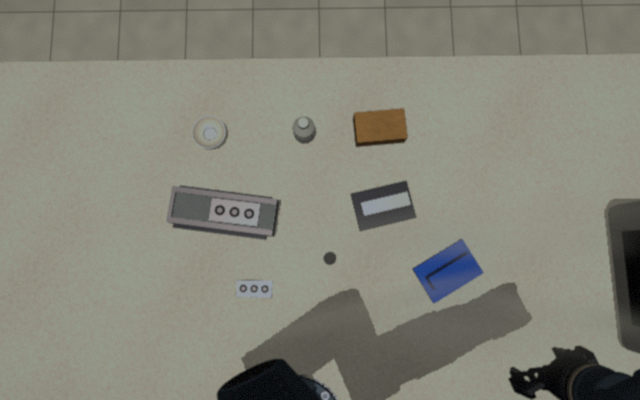

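View pics/side0.png

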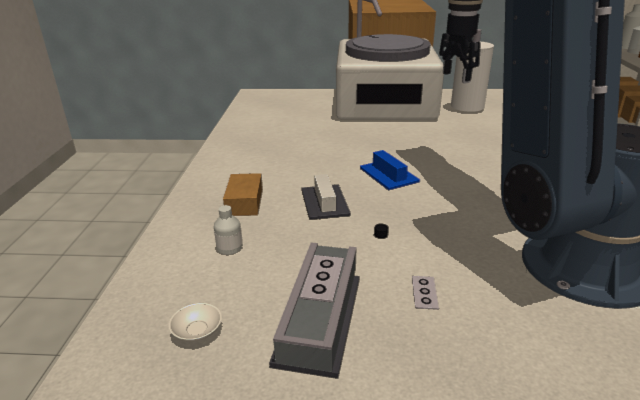

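The top view shows two plates: one in the slideway at (235,211) and a smaller one on the table at (254,289). It also shows two rests: white bar at (386,204), and blue at (447,270). By the description I choose the slideway plate and the white bar. The plate sits right of the slideway's centre, so the open end is probably on the right (world -y). I'll check that in a crop.

Run:
```python
from h import *
t=cv2.imread("pics/top0.png"); s=cv2.imread("pics/side0.png")
a=cv2.resize(t[175:245,155:425],None,fx=2.9,fy=2.9,interpolation=cv2.INTER_CUBIC)
b=cv2.resize(s[235:375,260:370],None,fx=2.6,fy=2.6,interpolation=cv2.INTER_CUBIC)
W=np.zeros((a.shape[0]+b.shape[0],max(a.shape[1],b.shape[1]),3),np.uint8);W[:a.shape[0],:a.shape[1]]=a;W[a.shape[0]:,:b.shape[1]]=b
cv2.imwrite("pics/crop0.png",W);print(W.shape)
hsv=cv2.cvtColor(t,cv2.COLOR_BGR2HSV)
for n,(x0,y0,x1,y1) in dict(plate=(200,190,268,232),bar=(350,180,415,230)).items():
    for th in(140,160,180):
        g=cv2.cvtColor(t,cv2.COLOR_BGR2GRAY)[y0:y1,x0:x1]; m=(g>th).astype(np.uint8)
        c,_=cv2.findContours(m,cv2.RETR_EXTERNAL,cv2.CHAIN_APPROX_NONE)
        for k in sorted(c,key=cv2.contourArea)[-2:]:
            r=cv2.minAreaRect(k); print(n,th,(np.array(r[0])+[x0,y0]).round(1),np.round(r[1],1),round(r[2],1))
```

```text
(567, 783, 3)
plate 140 [247.5 192.5] [ 5. 39.] 90.0
plate 140 [234.3 211.6] [47.4 21.2] 7.1
bar 140 [375.5 186. ] [12. 51.] 90.0
bar 140 [385.4 203.2] [12.1 46.4] 76.6
```

View pics/crop0.png

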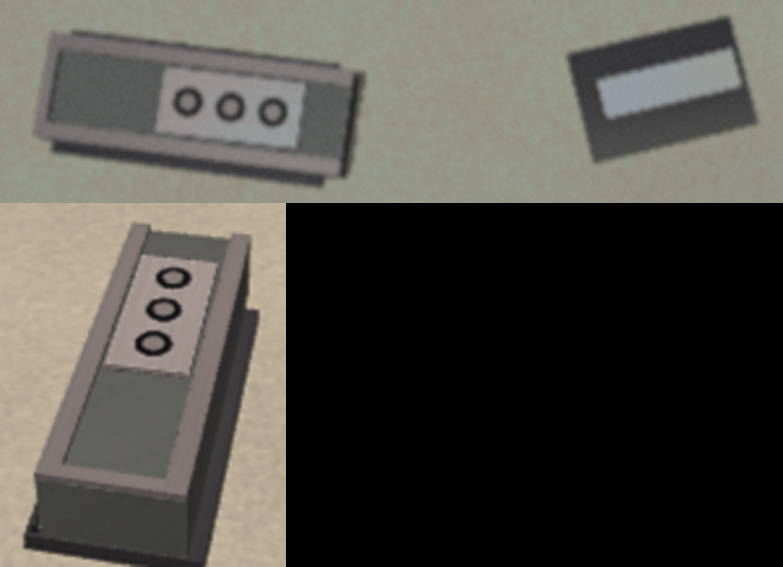

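The crop confirms it. The end stop is at the left (world +y) and the channel is open at the right (-y). The plate fills the channel's width, with its left edge at crop (158,100) and its right edge at (303,115).

```bash
cat >> h.py <<'E'
def rect(n,img,box,th,z,k=None):
    x0,y0,x1,y1=box; g=cv2.cvtColor(img,cv2.COLOR_BGR2GRAY)[y0:y1,x0:x1]
    c,_=cv2.findContours((g>th).astype(np.uint8),cv2.RETR_EXTERNAL,cv2.CHAIN_APPROX_NONE)
    c=max(c,key=cv2.contourArea); w=ray(n,c[:,0]+np.array([x0,y0]),z)[:,:2]
    r=cv2.minAreaRect((w*1000).astype(np.float32)); b=cv2.boxPoints(r)
    e=[b[1]-b[0],b[2]-b[1]]; l=max(e,key=np.linalg.norm); 
    return np.round(r[0],1),np.round(r[1],1),round(np.degrees(np.arctan2(l[1],l[0]))%180,1)
E
python3 - <<'E'
from h import *
t=cv2.imread("pics/top0.png"); s=cv2.imread("pics/side0.png")
print("plate",rect("top",t,(200,195,268,232),140,.065)); print("bar",rect("top",t,(355,192,412,218),140,.05))
c=np.array([[52,33],[357,72],[343,177],[36,135]])/2.9+[155,175]; w=ray("top",c,.065)*1000
print(w.round(), w.mean(0).round(1),[np.linalg.norm(w[i]-w[(i+1)%4]).round() for i in range(4)], np.degrees(np.arctan2(*( w[0]+w[3]-w[1]-w[2])[[1,0]])).round(1))
# side
c=np.array([[135,224],[249,236],[186,492],[36,474]],float);c[:,1]-=203;c=c/2.6+[260,235];w=ray("side",c,.065)*1000
print("side slide",w.round(),w.mean(0).round(1),[np.linalg.norm(w[i]-w[(i+1)%4]).round() for i in range(4)])
c=np.array([[141,255],[217,262],[187,374],[106,363]],float);c[:,1]-=203;c=c/2.6+[260,235];w=ray("side",c,.065)*1000
print("side plate",w.round(),w.mean(0).round(1),[np.linalg.norm(w[i]-w[(i+1)%4]).round() for i in range(4)])
g=cv2.cvtColor(s,cv2.COLOR_BGR2GRAY)
print("bar side", cv2.minMaxLoc(g[170:215,300:350]))
print(rect("side",s,(305,172,345,214),150,.05))
for q in ([.45,-.2,.05],[.45,-.1,.05]): print(proj("side",q))
E
```

```text
plate (array([523.1, 133.5]), array([115.5,  51.7]), np.float32(82.0))
bar (array([ 539.9, -238.2]), array([ 30.1, 115.8]), np.float32(102.6))
[[588. 285.  65.]
 [550.  27.  65.]
 [462.  39.  65.]
 [501. 296.  65.]] [525.3 161.5  65. ] [np.float64(261.0), np.float64(89.0), np.float64(260.0), np.float64(87.0)] 81.6
side slide [[549.  35.  65.]
 [463.  47.  65.]
 [500. 300.  65.]
 [587. 290.  65.]] [524.9 168.1  65. ] [np.float64(86.0), np.float64(255.0), np.float64(88.0), np.float64(258.0)]
side plate [[541.  74.  65.]
 [486.  80.  65.]
 [503. 200.  65.]
 [556. 192.  65.]] [521.7 136.8  65. ] [np.float64(55.0), np.float64(121.0), np.float64(53.0), np.float64(119.0)]
bar side (36.0, 193.0, (14, 22), (22, 27))
(array([ 540.3, -242. ]), array([100.5, 131.7]), np.float32(91.5))
[[360.88035799 192.66052369]]
[[361.48019059 214.59314564]]
```

The views agree: slideway centre is about (0.525, 0.164) with its axis at 81.7°, plate at slide y ≈ -29 mm, and bar at (0.540, -0.238) at 102.6°. I'm setting out to hover behind the plate, at about (0.533, 0.214), with the fingers shut.

Call:
arm_command:
  commands: "0.02 0.043 0 0.1 1; 0.04 0.086 0 0.2 1; 0.06 0.129 0 0.3 1; 0.08 0.172 0 0.4 1; 0.1 0.215 0 0.5 1; 0.12 0.258 0 0.6 1; 0.14 0.301 0 0.7 1; 0.16 0.344 0 0.8 1; 0.18 0.387 0 0.9 1; 0.2 0.43 0 1.03 1"
  squeeze: 60

```text
time_s: 1.1
ee_pos: [0.4022, -0.0526, 0.2313]
tool_rot: [0.0, 0.755, 0.655, 0.0]
force: [0.8, -0.9, -0.1]
opening: -0.001
finger_force: 0.0
```

Call:
arm_command:
  commands: "0.02 0.04 0 0 1; 0.04 0.08 0 0 1; 0.06 0.12 0 0 1; 0.08 0.16 0 0 1; 0.1 0.2 0 0 1; 0.12 0.24 0 0 1; 0.131 0.27 -0.03 0 1; 0.131 0.27 -0.07 0 1; 0.131 0.27 -0.1 0 1; 0.131 0.27 -0.12 0 1"

```text
time_s: 2.1
ee_pos: [0.5315, 0.2153, 0.1083]
tool_rot: [-0.001, 0.757, 0.654, -0.002]
force: [0.1, 0.4, 1.3]
opening: -0.006
finger_force: 0.0
```

Run:
```python
from h import *
for n in("top","side"): cv2.imwrite(f"pics/{n}1.png",arm.get_image(n)[:,:,::-1])
s=cv2.imread("pics/side1.png")[180:380,230:430];t=cv2.imread("pics/top1.png")[130:280,150:350]
cv2.imwrite("pics/c1.png",np.hstack([cv2.resize(s,(400,400)),cv2.resize(t,(400,300)).copy() if 0 else cv2.copyMakeBorder(cv2.resize(t,(400,300)),0,100,0,0,0)]))
S=arm.sense();print(S)
R=S['tool_rot'];print(np.degrees(2*np.arctan2(R[2],R[1]))-90)
```

```text
{'time_s': 2.2, 'joints': array([ 3.84376590e-01,  3.88982851e-01, -1.19450740e-01,  1.06845826e+00,
        1.37193600e-05,  2.10094321e+00]), 'joint_vel': array([-0.00432613, -0.03609689,  0.06843315,  0.05625366, -0.00082391,
        0.00059296]), 'joint_torque': array([ 1.84650966e-01, -6.18133163e+01,  3.11759377e+01, -1.19509254e+00,
        4.24264348e-03,  1.90866685e-04]), 'ee_pos': array([0.53083388, 0.21472495, 0.10811106]), 'tool_rot': array([-0.00098872,  0.75671791,  0.65373444, -0.00288293]), 'force': array([-0.73172803, -0.1436097 ,  1.0946837 ]), 'ft_torque': array([-0.01051163,  0.00348236, -0.028555  ]), 'finger_force': 0.0, 'opening': -4.4738832214814223e-05}
-8.352024834310313
```

View pics/c1.png

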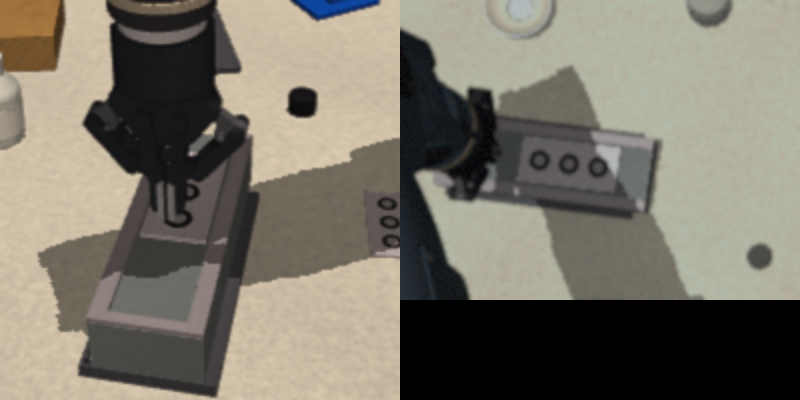

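In the picture the closed tips hang over the channel behind the plate, with clear deck below. I'm descending.

Call:
arm_command:
  commands: "0 0 -0.015 0 1; 0 0 -0.025 0 1; 0 0 -0.035 0 1; 0 0 -0.04 0 1; 0 0 -0.04 0 1; 0 0 -0.042 0 1; 0 0 -0.044 0 1; 0 0 -0.0455 0 1; 0 0 -0.0465 0 1; 0 0 -0.0465 0 1"

```text
time_s: 3.2
ee_pos: [0.5329, 0.2154, 0.0647]
tool_rot: [-0.0, 0.757, 0.654, -0.0]
force: [-0.1, -0.6, 0.6]
opening: -0.002
finger_force: 0.0
```

Call:
arm_command:
  commands: "0 0 -0.001 0 1; 0 0 -0.002 0 1; 0 0 -0.0025 0 1; 0 0 -0.0025 0 1; -0.0007 -0.005 -0.0025 0 1; -0.0014 -0.01 -0.0025 0 1; -0.0018 -0.0125 -0.0025 0 1; -0.0022 -0.015 -0.0025 0 1; -0.0022 -0.015 -0.0025 0 1; -0.0022 -0.015 -0.0025 0 1"

```text
time_s: 4.2
ee_pos: [0.5307, 0.2003, 0.0623]
tool_rot: [-0.0, 0.757, 0.654, -0.0]
force: [0.0, -0.2, 0.5]
opening: 0.002
finger_force: 0.0
```

Run:
```python
from h import *
for n in("top","side"): cv2.imwrite(f"pics/{n}2.png",arm.get_image(n)[:,:,::-1])
s=cv2.imread("pics/side2.png")[220:380,260:420];t=cv2.imread("pics/top2.png")[180:250,180:285]
print(arm.sense()['ee_pos'],arm.sense()['force'])
t=cv2.resize(t,(390,260));cv2.imwrite("pics/c2.png",np.hstack([cv2.resize(s,(400,400)),cv2.copyMakeBorder(t,0,140,0,0,0)]))
```

```text
[0.53076212 0.20045889 0.06227738] [-0.26762728 -0.1437003   0.2835435 ]
```

View pics/c2.png

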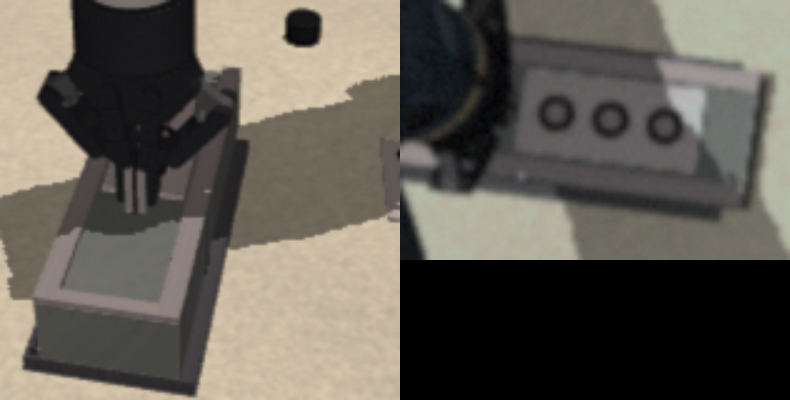

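The tips sit in the channel just behind the plate. I'm pushing 68 mm along -y of the slideway, slowly, then looking.

Call:
arm_command:
  commands: "-0.0007 -0.005 0 0 1; -0.0016 -0.011 0 0 1; -0.0026 -0.018 0 0 1; -0.0036 -0.025 0 0 1; -0.0046 -0.032 0 0 1; -0.0057 -0.039 0 0 1; -0.0067 -0.046 0 0 1; -0.0077 -0.053 0 0 1; -0.0087 -0.06 0 0 1; -0.0097 -0.067 0 0 1"

```text
time_s: 5.3
ee_pos: [0.5209, 0.1328, 0.0623]
tool_rot: [-0.0, 0.757, 0.654, -0.0]
force: [0.3, 1.4, -0.2]
opening: 0.003
finger_force: 0.2
```

Run:
```python
from h import *
for n in("top","side"): cv2.imwrite(f"pics/{n}3.png",arm.get_image(n)[:,:,::-1])
s=cv2.imread("pics/side3.png")[220:380,260:420];t=cv2.imread("pics/top3.png")[180:250,190:295]
print(arm.sense()['ee_pos'],arm.sense()['force'])
t=cv2.resize(t,(390,260));cv2.imwrite("pics/c3.png",np.hstack([cv2.resize(s,(400,400)),cv2.copyMakeBorder(t,0,140,0,0,0)]))
```

```text
[0.52072142 0.13248391 0.06224711] [ 0.81757819  0.02113654 -0.68808888]
```

View pics/c3.png

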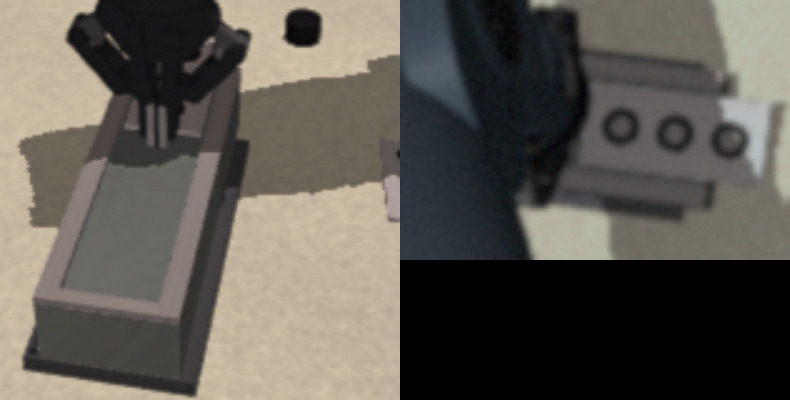

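Run:
```python
from h import *
u=np.array([.144,.990]);c0=np.array([525,164.])
for p in([675,133],[620,127],[730,140],[770,140],[721,128]):
    w=ray("top",[[(p[0]-400)/3.714+190,p[1]/3.714+180]],.065)[0,:2]*1000; d=w-c0;print(w.round(1),(d@u).round(1),(d@[u[1],-u[0]]).round(1))
```

```text
[511.6  61.1] -103.8 1.6
[516.1  97.2] -67.4 0.8
[506.4  25.1] -140.2 1.6
[506.   -1.1] -166.2 5.0
[514.4  31. ] -133.2 8.7
```

Both readings give about 34 mm of overhang: centre at slide y ≈ -105, lip at about -131. I'll push 5 mm more, then back off, rise and open.

Call:
arm_command:
  commands: "-0.0003 -0.002 0 0 1; -0.0006 -0.004 0 0 1; -0.0008 -0.0055 0 0 1; -0.0008 -0.0055 0 0 1; 0.0005 0.003 0 0 1; 0.0005 0.003 0.01 0 1; 0.0005 0.003 0.04 0 1; 0.0005 0.003 0.08 0 1; -0.001 -0.01 0.11 0 0; -0.006 -0.05 0.11 0 -1"

```text
time_s: 6.4
ee_pos: [0.5179, 0.0855, 0.1771]
tool_rot: [0.002, 0.756, 0.655, 0.004]
force: [2.1, -1.0, -0.7]
opening: 0.334
finger_force: 0.0
```

Run:
```python
from h import *
S=arm.sense();print(S['ee_pos'],S['force'],S['opening'])
```

```text
[0.51788075 0.08552593 0.17708405] [ 2.05969097 -0.9592198  -0.70049533] 0.33368632143802673
```

Call:
arm_command:
  commands: "-0.005 -0.035 0 0 -1; -0.01 -0.069 0 0 -1; -0.01 -0.069 0 0 -1; -0.01 -0.069 0 0 -1; -0.01 -0.069 -0.02 0 -1; -0.01 -0.069 -0.04 0 -1; -0.01 -0.069 -0.055 0 -1; -0.01 -0.069 -0.06 0 -1; -0.01 -0.069 -0.06 0 -1; -0.01 -0.069 -0.06 0 -1"

```text
time_s: 7.4
ee_pos: [0.5055, 0.015, 0.113]
tool_rot: [0.0, 0.757, 0.654, 0.0]
force: [0.1, -0.1, 0.2]
opening: 0.999
finger_force: 0.0
```

Run:
```python
from h import *
for n in("top","side"): cv2.imwrite(f"pics/{n}4.png",arm.get_image(n)[:,:,::-1])
s=cv2.imread("pics/side4.png")[160:360,260:420];t=cv2.imread("pics/top4.png")[165:265,170:340]
S=arm.sense();print(S['ee_pos'],S['force'],S['opening'])
s=cv2.resize(s,(400,500));t=cv2.resize(t,(400,235));cv2.imwrite("pics/c4.png",np.hstack([s,cv2.copyMakeBorder(t,0,265,0,0,0)]))
# expected pixels of plate edge in side crop and grip point
u=np.array([.144,.990]);
for a in(-170,-130,-110,-50):
    for l in (-27,1,29): 
        w=np.array([525,164.])+a*u+l*np.array([u[1],-u[0]]); p=proj("side",[w[0]/1e3,w[1]/1e3,.065])[0]; q=proj("top",[w[0]/1e3,w[1]/1e3,.065])[0]
        print(a,l,((p-[260,160])*2.5).round(),((q-[170,165])*2.353+[400,0]).round())
```

```text
[0.50564836 0.01468186 0.11314304] [0.40563151 0.50452711 0.25026334] 1.0033629959804602
-170 -27 [226. 185.] [681. 155.]
-170 1 [192. 181.] [685. 128.]
-170 29 [158. 178.] [688. 102.]
-130 -27 [218. 213.] [643. 150.]
-130 1 [183. 209.] [646. 123.]
-130 29 [148. 205.] [650.  97.]
-110 -27 [214. 228.] [623. 148.]
-110 1 [178. 224.] [627. 121.]
-110 29 [142. 220.] [631.  94.]
-50 -27 [201. 276.] [566. 140.]
-50 1 [163. 271.] [570. 113.]
-50 29 [125. 267.] [574.  87.]
```

View pics/c4.png

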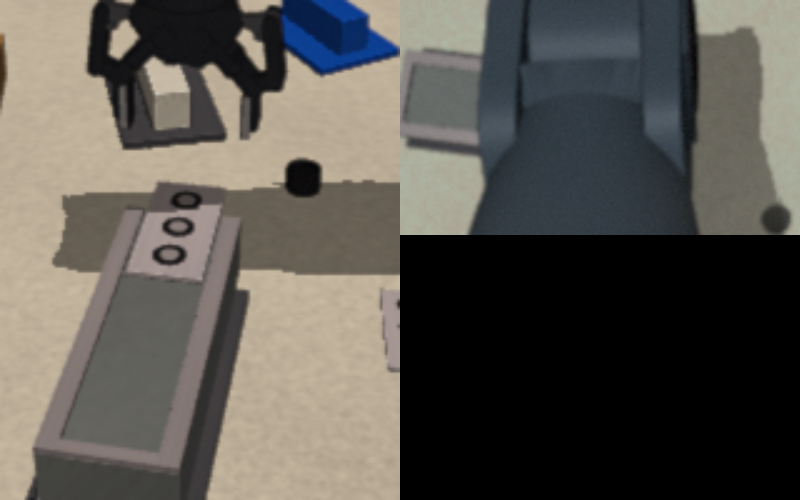

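The plate lies flat with its front edge past the lip at crop (157–226, 182–190) and the fence ends at about y 212, so the overhang is about 37 mm, roughly a third. The open fingers straddle it. I'm descending and gripping.

Call:
arm_command:
  commands: "0 0 -0.02 0 -1; 0 0 -0.04 0 -1; 0 0 -0.055 0 -1; 0 0 -0.065 0 -1; 0 0 -0.072 0 -1; 0 0 -0.072 0 -1; 0 0 -0.072 0 -1; 0 0 -0.072 0 -0.4; 0 0 -0.072 0 0; 0 0 -0.072 0 0.4"
  squeeze: 70

```text
time_s: 8.5
ee_pos: [0.5054, 0.0144, 0.0409]
tool_rot: [0.0, 0.757, 0.654, 0.0]
force: [-1.5, -0.6, 6.3]
opening: 0.634
finger_force: 72.1
```

Call:
arm_command:
  commands: "0 0 0 0 1; 0 0 0 0 1; 0 0 0 0 1; 0 0 0 0 1; 0 0 0 0 1; 0 0 0 0 1; 0 0 0 0 1; 0 0 0 0 1; 0 0 0 0 1; 0 0 0 0 1"

```text
time_s: 9.5
ee_pos: [0.5054, 0.0144, 0.041]
tool_rot: [0.0, 0.757, 0.654, 0.0]
force: [-0.8, -0.7, 5.0]
opening: 0.633
finger_force: 72.2
```

Gripped: the opening reads about 54 mm against a 56 mm wide plate. I'm lifting straight up.

Call:
arm_command:
  commands: "0 0 0.003 0 1; 0 0 0.008 0 1; 0 0 0.015 0 1; 0 0 0.025 0 1; 0 0 0.04 0 1; 0 0 0.06 0 1; 0 0 0.08 0 1; 0 0 0.095 0 1; 0 0 0.1 0 1; 0 0 0.1 0 1"

```text
time_s: 10.5
ee_pos: [0.5055, 0.0144, 0.1412]
tool_rot: [0.001, 0.757, 0.654, 0.001]
force: [-0.1, 0.7, -1.1]
opening: 0.632
finger_force: 73.6
```

Run:
```python
from h import *
for n in("top","side"): cv2.imwrite(f"pics/{n}5.png",arm.get_image(n)[:,:,::-1])
s=cv2.imread("pics/side5.png")[100:300,230:430]
S=arm.sense();print(S['ee_pos'],S['force'],S['ft_torque'],S['opening'],S['finger_force'])
cv2.imwrite("pics/c5.png",cv2.resize(s,(600,600)))
```

```text
[0.5046637  0.01442415 0.13983656] [-0.88734013 -0.41981024 -1.40360326] [-0.05470442  0.01233552  0.00087558] 0.6346767803557747 73.55504393577576
```

View pics/c5.png

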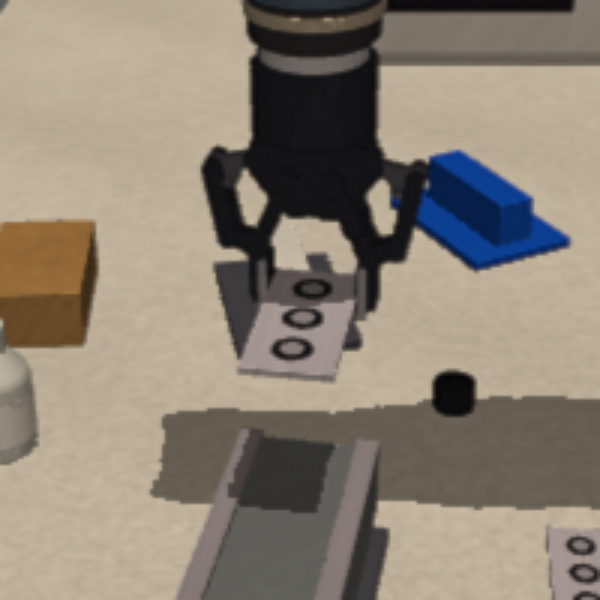

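The plate hangs level in the grip. The rear edge is at crop (238,372)–(333,379) and the middle disc at (303,318). Next I measure how far the plate centre is from the TCP.

Run:
```python
from h import *
u=np.array([.144,.990]);x=np.array([.990,-.144]);tcp=np.array([505.2,14.4])
for n,p in dict(mid=[303,318],rear=[293,349],front=[313,289],e1=[238,372],e2=[333,379]).items():
  for z in (.160 if n[0]=='e' else .165,):
    w=ray("side",[[p[0]/3+230,p[1]/3+100]],z)[0,:2]*1000;d=w-tcp;print(n,w.round(1),(d@u).round(1),(d@x).round(1))
# bar in this side/top image
s=cv2.imread("pics/side0.png");cv2.imwrite("pics/bar.png",np.hstack([cv2.resize(s[165:225,290:355],None,fx=6,fy=6,interpolation=cv2.INTER_CUBIC),cv2.resize(cv2.imread("pics/top0.png")[175:235,345:425-15],None,fx=6,fy=6,interpolation=cv2.INTER_CUBIC)]))
```

```text
mid [509.9  61.2] 47.0 -2.1
rear [514.3  97. ] 83.0 -2.9
front [505.1  25.4] 10.9 -1.7
e1 [545. 115.] 105.3 24.9
e2 [490.6 120.5] 102.9 -29.8
```

View pics/bar.png

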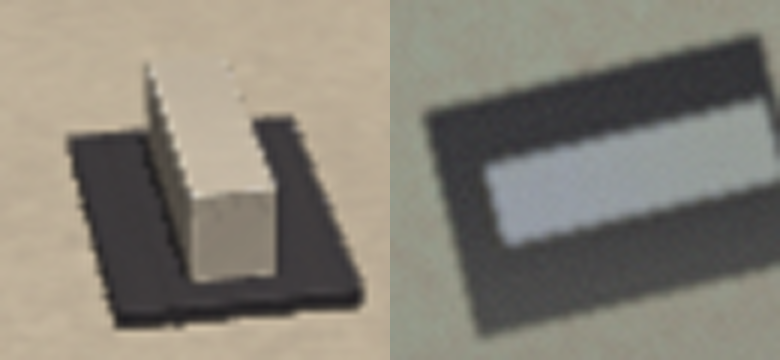

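The bar top's corners in the side crop are (192,192), (276,185), (148,62) and (238,66). In the top crop they are (487,163), (508,245), (768,97) and about (785,182).

Run:
```python
from h import *
A=np.array([[192,192],[276,185],[238,66],[148,62]])/6+[290,165]; B=(np.array([[487,163],[508,245],[785,182],[768,97]])-[390,0])/6+[345,175]
for n,c in(("side",A),("top",B)):
    w=ray(n,c,.05)[:,:2]*1000; d=w[0]+w[1]-w[2]-w[3]
    print(n,w.round(1).tolist(),w.mean(0).round(1),[np.linalg.norm(w[i]-w[(i+1)%4]).round(1) for i in range(4)],np.degrees(np.arctan2(d[1],d[0])).round(1))
```

```text
side [[541.0, -176.1], [508.4, -182.8], [527.7, -285.4], [565.9, -288.1]] [ 535.8 -233.1] [np.float64(33.2), np.float64(104.4), np.float64(38.4), np.float64(114.7)] 101.6
top [[543.2, -178.0], [509.1, -185.6], [533.4, -301.0], [569.0, -295.6]] [ 538.7 -240. ] [np.float64(35.0), np.float64(118.0), np.float64(36.0), np.float64(120.4)] 102.1
```

The combined bar centre is (0.539, -0.239) at about 102.3°. The plate centre is about 43.5 mm ahead of the TCP, so the TCP target is (0.548, -0.2815) with a turn of +0.36.

Call:
arm_command:
  commands: "0.002 -0.012 0 0.01 1; 0.005 -0.04 0 0.05 1; 0.01 -0.075 0 0.09 1; 0.016 -0.115 0 0.14 1; 0.022 -0.155 0 0.19 1; 0.028 -0.195 0 0.24 1; 0.034 -0.235 0 0.29 1; 0.039 -0.27 0 0.33 1; 0.042 -0.29 0 0.355 1; 0.043 -0.296 0 0.36 1"

```text
time_s: 11.6
ee_pos: [0.5476, -0.2836, 0.1387]
tool_rot: [-0.001, 0.628, 0.778, -0.0]
force: [-0.6, 0.8, -0.6]
opening: 0.633
finger_force: 73.5
```

Call:
arm_command:
  commands: "0 0 -0.01 0 1; 0 0 -0.025 0 1; 0 0 -0.04 0 1; 0 0 -0.055 0 1; 0 0 -0.07 0 1; 0 0 -0.08 0 1; 0 0 -0.085 0 1; 0 0 -0.085 0 1; 0 0 -0.085 0 1; 0 0 -0.085 0 1"

```text
time_s: 12.6
ee_pos: [0.5484, -0.2817, 0.056]
tool_rot: [0.001, 0.628, 0.779, 0.0]
force: [-0.0, 0.1, -0.9]
opening: 0.637
finger_force: 73.5
```

Run:
```python
from h import *
for n in("top","side"): cv2.imwrite(f"pics/{n}6.png",arm.get_image(n)[:,:,::-1])
s=cv2.imread("pics/side6.png")[150:230,280:380];t=cv2.imread("pics/top6.png")[170:240,340:440]
S=arm.sense();print(S['ee_pos'],S['tool_rot'],S['force'],S['opening'],S['finger_force'])
cv2.imwrite("pics/c6.png",np.hstack([cv2.copyMakeBorder(cv2.resize(s,(400,320),interpolation=cv2.INTER_CUBIC),0,0,0,0,0),cv2.copyMakeBorder(cv2.resize(t,(400,280),interpolation=cv2.INTER_CUBIC),0,40,0,0,0)]))
```

```text
[ 0.54834289 -0.28175956  0.05588872] [4.89845576e-04 6.27593421e-01 7.78541106e-01 7.49485771e-05] [ 0.17216865  0.07086487 -0.87766955] 0.6336039847763002 73.54689717292786
```

View pics/c6.png

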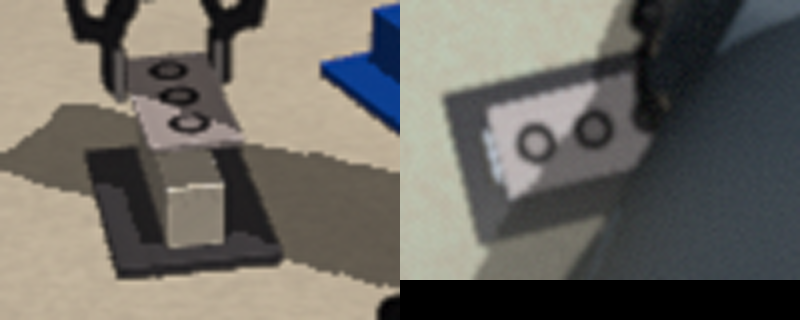

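Run:
```python
from h import *
c0=np.array([539,-239.]);u=np.array([-.213,.977]);x=np.array([u[1],-u[0]])
for n,k,p,z in (("top","disc rear",[536,143],.08),("top","disc mid",[594,129],.08),("top","pl c1",[488,105],.08),("top","pl c2",[512,198],.08),("top","bar",[485,128],.05),("top","bar",[500,182],.05),
 ("side","disc rear",[189,122],.08),("side","mid",[179,96],.08),("side","front",[169,69],.08),("side","pl c1",[152,149],.075),("side","pl c2",[243,141],.075),("side","bar",[167,187],.05),("side","bar",[223,183],.05)):
    q=np.array(p)/4+[280,150] if n=="side" else (np.array(p)-[400,0])/4+[340,170]
    w=ray(n,[q],z)[0,:2]*1000;d=w-c0;print(n,k,w.round(1),"along",(d@u).round(1),"lat",(d@x).round(1))
```

```text
top disc rear [ 530.4 -205.7] along 34.4 lat -1.3
top disc mid [ 538.4 -241. ] along -1.8 lat -1.0
top pl c1 [ 554.  -177.4] along 57.0 lat 27.8
top pl c2 [ 497.5 -190.2] along 56.5 lat -30.2
top bar [ 543.6 -178.2] along 58.4 lat 17.5
top bar [ 509.9 -186.5] along 57.5 lat -17.2
side disc rear [ 529.7 -202.5] along 37.6 lat -1.3
side mid [ 537.3 -236.5] along 2.8 lat -1.1
side front [ 545.4 -273.7] along -35.3 lat -1.1
side pl c1 [ 550.  -177.5] along 57.7 lat 23.9
side pl c2 [ 497.6 -189. ] along 57.7 lat -29.8
side bar [ 541.7 -177.3] along 59.7 lat 15.7
side bar [ 509.  -183.1] along 61.0 lat -17.4
```

In both views the plate end sits about 2 mm short of the bar end and about 1.3 mm off sideways. I'm correcting by (+1, +2) mm and lowering slowly.

Call:
arm_command:
  commands: "0.001 0.002 0 0 1; 0.001 0.002 -0.006 0 1; 0.001 0.002 -0.012 0 1; 0.001 0.002 -0.017 0 1; 0.001 0.002 -0.02 0 1; 0.001 0.002 -0.0215 0 1; 0.001 0.002 -0.0225 0 1; 0.001 0.002 -0.023 0 1; 0.001 0.002 -0.023 0 1; 0.001 0.002 -0.023 0 1"

```text
time_s: 13.7
ee_pos: [0.5491, -0.2796, 0.0325]
tool_rot: [0.0, 0.628, 0.779, -0.0]
force: [0.2, 0.6, -1.2]
opening: 0.641
finger_force: 73.5
```

Call:
arm_command:
  commands: "0 0 -0.0003 0 1; 0 0 -0.0006 0 1; 0 0 -0.0009 0 1; 0 0 -0.0012 0 1; 0 0 -0.0015 0 1; 0 0 -0.0018 0 1; 0 0 -0.002 0 1; 0 0 -0.002 0 1; 0 0 -0.002 0 1; 0 0 -0.002 0 1"

```text
time_s: 14.7
ee_pos: [0.5491, -0.2796, 0.0315]
tool_rot: [0.0, 0.628, 0.779, 0.0]
force: [-3.5, 1.8, 11.0]
opening: 0.632
finger_force: 74.5
```

Contact: 11 N upward at the expected height, so the plate lies on the bar. I'm opening gently without rising.

Call:
arm_command:
  commands: "0 0 0.0006 0 1; 0 0 0.0006 0 1; 0 0 0.0006 0 0; 0 0 0.0006 0 -0.3; 0 0 0.0006 0 -0.5; 0 0 0.0006 0 -0.7; 0 0 0.0006 0 -1; 0 0 0.0006 0 -1; 0 0 0.0006 0 -1; 0 0 0.0006 0 -1"
  squeeze: 20

```text
time_s: 15.7
ee_pos: [0.549, -0.2796, 0.0308]
tool_rot: [-0.0, 0.628, 0.779, -0.0]
force: [0.2, -0.9, 0.1]
opening: 1.0
finger_force: 0.0
```

Call:
arm_command:
  commands: "0 0 0.005 0 -1; 0 0 0.012 0 -1; 0 0 0.025 0 -1; 0 0 0.045 0 -1; 0 0 0.075 0 -1; 0 0 0.11 0 -1; 0 0 0.15 0 -1; -0.02 -0.05 0.15 0 -1; -0.05 -0.1 0.15 0 -1; -0.07 -0.14 0.15 0 -1"

```text
time_s: 16.7
ee_pos: [0.4817, -0.4146, 0.1829]
tool_rot: [0.001, 0.627, 0.779, -0.0]
force: [0.7, 0.0, 0.4]
opening: 0.997
finger_force: 0.0
```

Call:
arm_command:
  commands: "-0.03 -0.03 0 0 -1; -0.06 -0.06 0 0 -1; -0.1 -0.08 0 0 -1; -0.14 -0.08 0 0 -1; -0.18 -0.08 0 0 -1; -0.2 -0.08 0 0 -1; -0.2 -0.08 0 0 -1; -0.2 -0.08 0 0 -1; -0.2 -0.08 0 0 -1; -0.2 -0.08 0 0 -1"

```text
time_s: 17.7
ee_pos: [0.2832, -0.4935, 0.181]
tool_rot: [0.0, 0.627, 0.779, -0.0]
force: [0.3, -0.2, -0.1]
opening: 1.0
finger_force: 0.0
```

Run:
```python
from h import *
for n in("top","side"): cv2.imwrite(f"pics/{n}7.png",arm.get_image(n)[:,:,::-1])
s=cv2.imread("pics/side7.png")[130:350,150:450];t=cv2.imread("pics/top7.png")[100:320,150:450]
S=arm.sense();print(S['ee_pos'],S['force'],S['opening'])
cv2.imwrite("pics/c7.png",np.hstack([cv2.resize(s,(400,293)),cv2.resize(t,(400,293))]))
t=cv2.imread("pics/top7.png")
for th in(120,130,140):print(rect("top",t,(355,190,414,220),th,.055))
```

```text
[ 0.28300446 -0.49338474  0.18073739] [ 0.03936136 -0.6589685   0.18093814] 1.0024566476029273
(array([ 539.4, -237.5]), array([ 54. , 118.6]), np.float32(103.2))
(array([ 539.8, -237.7]), array([ 52.2, 116.6]), np.float32(103.2))
(array([ 539.7, -237.5]), array([ 51. , 114.9]), np.float32(103.2))
```

View pics/c7.png

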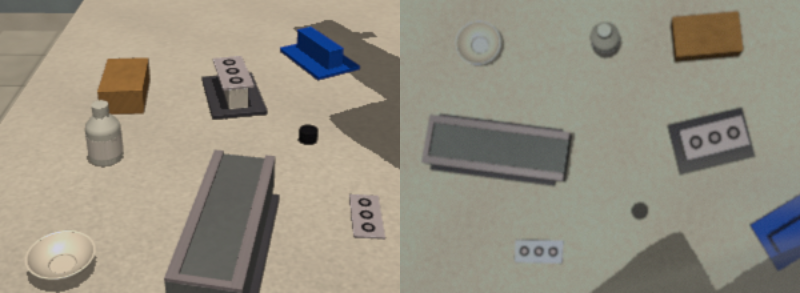

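The plate lies flat on the white bar, measured at (539.6, -237.6) mm and 103.2°. The bar measured (539.9, -238.2) mm and 102.6° with the same method. The bystanders haven't moved, so I'm handing in.

```bash
python3 -c "
from plant import arm
print(arm.finish_job())"
```

```text
the job is handed in; nothing more can be done
None
```

I pushed the plate out to about 37 mm of overhang, gripped it there and lifted it off. I lowered it lengthwise onto the white bar, where it lies within about 1 mm and 1° of centred by the top camera. The bystanders haven't moved, and I handed the job in at about 18 s; no verdict came back.

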